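# Find the key that opens the hatch lock

### The job

One of the two smaller keys in the black stand opens the cam lock of the hatch chest: try them in the lock until one turns the latch clockwise all the way to its stop. Leave the latch open, take that key out and set it aside, blade down, in the aluminium box; the key that does not fit and the big-bowed key of another lock must finally stand in the stand, each fully home in a slot. Do not disturb the other things on the table.

Things in the scene. Friction and masses are not known exactly. Their poses are not given: they have to be found in the camera images.
- key_a: steel key, 102 mm long. Origin on its axis at the underside of the collar, z towards the bow, x across the blade. Collar 36 x 18 mm, z 0 to 5; shank 16 x 10; bow (grip plate) 46 mm along x, 10 mm thick along y, z 17 to 55; blade below, to z -47 mm, see tip_a. Its notch: z -14 to -23. 0.11 to 0.23 kg. Starts upright in any slot of the stand.
- key_b: as key_a, the same size; only its notch is elsewhere: z -32 to -41 mm.
- key_c: the big key, of another lock, told by its larger bow: 64 mm wide along x, 10 mm thick, z 17 to 69. Collar as key_a; its blade is 9.5 mm thick and does not go in this lock. 0.26 kg. Starts upright in any slot of the stand.
- tip_a (a point): tip of key_a's blade, on its axis, 47 mm below its origin. The blade is 28 mm wide along x and 5 mm thick; from z -41 to the tip, and at the notch (cut into both edges), only a core 12 mm wide is left. The key is the same turned half round about z.
- tip_b (a point): tip of key_b's blade, likewise.
- lock: fixed grey lock housing, 100 x 100 mm, top at z 80 mm, joined on its +x side to a low white chest (165 x 170 mm, lid at z 56, handle and hinge cover to z 77). Origin on the table under the upright axis of the lock's round plug (see keyway). Hidden wards inside stop the wrong key; whether key_a or key_b is right cannot be seen and differs from run to run.
- keyway (a point): centre of the plug's top face, on its axis, 80 mm above the table, turning with the plug. The plug is a disc 52 mm across and 13 mm thick, flush with the housing's top, with a slot 31 mm (x of this point) x 8 mm through it. key_a and key_b both go in from above, either way round, until its collar rests on the plug (key origin at z 80).
- latch (a joint): turn of plug and steel tongue, rad: 0 locked (slot and tongue along the lock's x), growing clockwise seen from above, stop at 1.4 (open). Starts at 0 to 0.1, stays where left, takes about 0.05 N m; the slot has about 0.1 rad of play either way about a key. A wrong key jams at 0.3 to 0.6 rad: turn it back to draw it. Ease the turning force before drawing a key.
- stand: fixed black block, 235 mm (x) x 60 mm (y) x 56 mm high, origin at the centre of its underside, with three upright through slots 33 x 12 mm (long side along the stand's x) at x = -72, 0 and 72 mm. A key stands in a slot blade down, its collar resting on the top (key origin at z 56), either way round.
- cup: fixed open aluminium box, 70 x 70 mm, 72 mm high, walls and floor 4 to 5 mm; origin at the centre of its underside. A key let go in it, blade down, leans on its wall.
- canister_1: bystander: blue canister, 60 mm across, 79 mm high, standing; origin at its underside.
- canister_2: bystander: another such canister.
- cap: bystander: blue canister cap, disc 66 mm across, 22 mm high; origin at its underside.
- wrench: bystander: wrench, 170 mm, lying flat.
- carton: bystander: small cardboard carton 70 x 50 x 50 mm; origin at its underside.
- ring_gauge: bystander: dark steel ring, 64 mm across, 18 mm high; origin at its underside.

How it is judged:
By the outcome, as a careful person would: the job done as asked, in the order asked, and still so for the second after the job is handed in, with the robot touching nothing.
It also fails if it takes over 72 s, if anything falls off the work surface, if the arm or the gripper's body presses on something with over 40 N, if the wrist force passes 120 N, or if a joint passes its speed limit or range.

### The arm

A 7-joint arm with a two-finger parallel gripper is mounted at the origin on the work surface. World frame = base frame: x ahead of the robot, y to its left, z up, the work surface at z = 0. Lengths are in m, angles in rad, forces in N, time in s.
With the tool pointing down it reaches from about 0.4 to 0.85 m from the base axis. Payload 6.9 kg.
Tool frame: the origin (TCP) lies midway between the tips of the shut fingers; the grasp point (between the pads) lies behind it (ctrl.pinch_z is the z of the grasp point in the tool frame, in m); z points along the fingers, y is the line along which they close (so a half turn about z gives the same grasp; the last joint's range is limited). The gripper opens to 85 mm and grips with 20 to 120 N. Pads are 22 mm wide; open, the fingers measure 114 mm over their backs; the gripper's body (76 mm by 85 mm) begins 54 mm behind the grasp point. The pads swing forward as they close: fully open they stand 13 mm farther back than shut.
Start: joints at [1.373, 0.507, -0.238, 1.5, 0.126, 1.149, -0.155], TCP at [0.187, -0.596, 0.231] pointing down, gripper open.
Joint ranges: [-3.08, 3.08], [-0.24, 2.05], [-1.43, 1.35], [0, 2.5], [-1.52, 4.66], [0.17, 1.96], [-2.89, 2.89]. Speed limits (rad/s): [2.39, 2.39, 3.14, 3.14, 3.14, 3.14, 3.14].

### API

Orientations are given as a unit quaternion [w, x, y, z].
In Python, from station import ctrl, get_state, vision, ticket, models gives the robot as it stands. Calls block until the motion is done:
- ctrl.movep(position, orientation): joint-space move of the TCP to a pose.
- ctrl.movel(position, frame=None, max_speed=0.15): straight line of the TCP; frame=None keeps the orientation; max_speed is the mean speed in m/s.
- ctrl.set_joints(angles): joint-space move.
- ctrl.ungrasp() and ctrl.close_gripper(force=None): open the fingers fully, or close them until they stop; force is the grip in N (None keeps the last).
- ctrl.pause(seconds).
- ctrl.ik(position, orientation): joint angles nearest the present ones, or None.
- get_state(): the state.
- vision.grab_frame(name): name is "side" or "top"; returns (picture, depth): 420x560x3 uint8, blue, green, red; 420x560 float32, m along the optical axis (not along the pixel's ray), 0 where there is no reading.
- vision.camera_info(name): a dict with "mtx" (3x3 intrinsics, pixels), "dist_coeffs" ([k1, k2, p1, p2, k3] as OpenCV has them; the pictures are not rectified), "R" (3x3) and "t" (3): a world point X has camera coordinates R X + t. Camera axes: x right, y down, z forward; pixel columns grow to the right and rows downward; lengths in m; the calibration is good to about 2 mm. A picture is of the moment at which its call begins. camera_info takes no time and is no camera call.
A pose or a line that the arm cannot do raises ctrl.Unreachable and nothing moves.
- ticket.close_job(): hands the job in; it is judged then, once.
Trained networks look in the newest picture that a camera, given by its name, has taken for a name from the list of things; names that differ only in an ending like _2 or _b are one class to them, and where a whole thing is asked for, a point or a joint stands for the part that bears it (a point fixed in the world has none). Each returns a list of dicts, best first, with "p" (0 to 1); they miss things now and then, are a little off and sometimes report something else, mostly with a low value. They report only what shows in the picture. A call takes as long as a camera call.
- models.recognise(camera, target): "point" ([column, row] in pixels, amid what is visible of it).
- models.masks_of(camera, target): "mask" (420x560 bool, what is visible of it) and "point" ([column, row] in pixels, amid what is visible of it).
The state is a dict: "time": time; "qpos": joint angles; "qd": joint speeds; "tau": joint torques, N m; "tcp_pos": TCP position; "eef_rot": TCP orientation; "contact_force": force on the tool from outside, world axes, zero at the start; "wrist_torque": the same for the moment, N m; "width": finger opening in m; "gripper_force": force on a finger pad.
Only numpy, scipy, OpenCV 4.12 (cv2) and the standard library are available. Lean on these libraries where they do the work, as an engineer would, in place of code of your own. Each camera call takes 0.05 s, during which the arm holds its last target. There are 200 camera calls.

## Working session

There is one attempt and no reset: what is moved stays moved. The work goes in short steps, each a Python script; the robot and the scene stay as the last script left them, time stands still between calls to the robot, and variables do not carry over. Pictures are saved under pics/ and viewed, at most 10 in all, crops included, and the job is handed in when it is done.

```bash
ls; mkdir -p pics
python3 - <<'E'
from station import ctrl, get_state, vision, ticket, models
import cv2, numpy as np
for c in ("top","side"):
    im,d=vision.grab_frame(c); cv2.imwrite(f"pics/{c}0.png",im); np.save(f"pics/{c}0d.npy",d)
    ci=vision.camera_info(c); print(c,ci)
    for n in ("key_a","key_c","lock","latch","stand","cup"):
        print(n,[(np.round(r["point"]),round(r["p"],2)) for r in models.recognise(c,n)][:4])
print(ctrl.pinch_z, get_state())
E
```

```text
pics
top {'mtx': array([[545.18087343,   0.        , 279.77963733],
       [  0.        , 545.18087343, 213.06803146],
       [  0.        ,   0.        ,   1.        ]]), 'dist_coeffs': array([-0.19869898,  0.        ,  0.        ,  0.        ,  0.        ]), 'R': array([[-0.02392409, -0.99971063,  0.00251029],
       [-0.99094572,  0.02338235, -0.13221135],
       [ 0.1321144 , -0.0056506 , -0.99121837]]), 't': array([-0.01796031,  0.59914677,  1.56203481])}
key_a [(array([191., 256.]), 0.69), (array([170., 263.]), 0.52)]
key_c [(array([191., 256.]), 0.69), (array([170., 263.]), 0.52)]
lock [(array([332., 208.]), 0.86)]
latch [(array([335., 238.]), 0.6)]
stand [(array([192., 260.]), 0.56)]
cup [(array([389., 264.]), 0.78), (array([174., 171.]), 0.48), (array([331., 238.]), 0.21)]
side {'mtx': array([[448.15556275,   0.        , 274.56483107],
       [  0.        , 448.15556275, 213.04030488],
       [  0.        ,   0.        ,   1.        ]]), 'dist_coeffs': array([-0.14079094,  0.        ,  0.        ,  0.        ,  0.        ]), 'R': array([[-0.99896088, -0.04333236, -0.01412294
[... 524 characters left out ...]
: 0.7, 'qpos': array([ 1.37250798,  0.50745367, -0.23761464,  1.50016757,  0.12571705,
        1.14887527, -0.15477973]), 'qd': array([ 0.00142323,  0.00086578, -0.00085019, -0.00130122,  0.00274911,
        0.00044593,  0.00192021]), 'tau': array([-2.09987520e-04, -6.20181870e+01, -2.18427032e+00, -2.49918652e+01,
        1.40114102e-02,  2.14131083e-03, -2.28999710e-06]), 'tcp_pos': array([ 0.18694551, -0.5964029 ,  0.2313155 ]), 'eef_rot': array([3.74405563e-05, 9.88485288e-01, 1.51316997e-01, 7.59280424e-06]), 'contact_force': array([-1.07550349,  0.58482484,  0.25997017]), 'wrist_torque': array([-0.03817232, -0.02601832, -0.00695575]), 'gripper_force': 0.0, 'width': 0.08569136389946419}
```

View pics/top0.png

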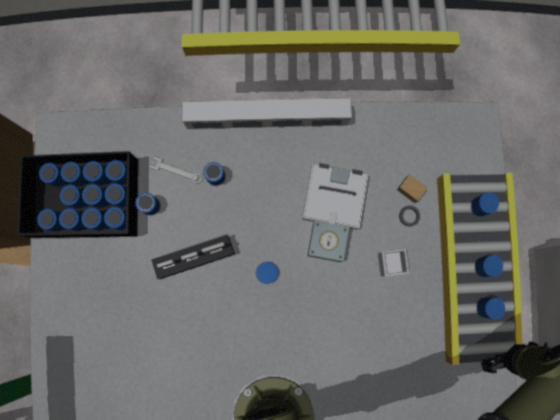

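View pics/side0.png

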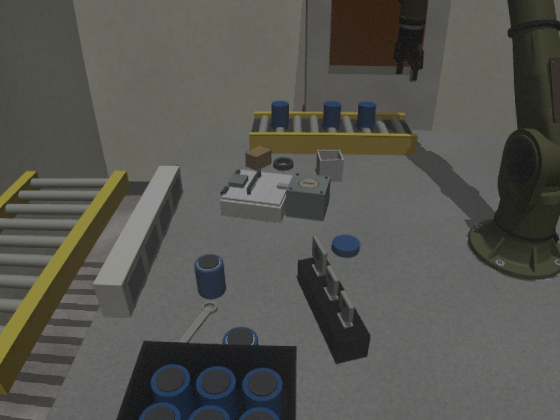

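The top view shows the stand at about (193,257), lock plug (330,240), cup (395,263) and cap (267,272). In the side view the keys stand at (319,258), (329,283) and (344,312), and the far one looks largest. Next I'll measure them.

```bash
cat > h.py <<'E'
from station import ctrl, get_state, vision, ticket, models
import cv2, numpy as np
from scipy.spatial.transform import Rotation as Rn
def ray(cam,px):
    ci=vision.camera_info(cam); u=cv2.undistortPoints(np.asarray(px,float).reshape(-1,1,2),ci["mtx"],np.array(ci["dist_coeffs"]))[:,0]
    d=np.c_[u,np.ones(len(u))]@ci["R"]; return -ci["R"].T@ci["t"], d   # d has unit optical depth
def plane(cam,px,z):
    o,d=ray(cam,px); return o+d*((z-o[2])/d[:,2])[:,None]
def cloud(cam,depth):
    v,u=np.indices(depth.shape); o,d=ray(cam,np.c_[u.ravel(),v.ravel()])
    P=o+d*depth.reshape(-1,1); P[depth.ravel()==0]=np.nan; return P.reshape(*depth.shape,3)
def rect(P2):
    (c,s,a)=cv2.minAreaRect(np.asarray(P2*1000,np.float32)); 
    if s[0]<s[1]: s=s[::-1]; a+=90
    return np.round(c,1),np.round(s,1),round((a+90)%180-90,1)
E
python3 - <<'E'
from h import *
for cam in ("top","side"):
    im=cv2.imread(f"pics/{cam}0.png"); C=cloud(cam,np.load(f"pics/{cam}0d.npy"))
    vision.grab_frame(cam)
    m=models.masks_of(cam,"stand"); M=cv2.dilate(m[0]["mask"].astype(np.uint8),np.ones((5,5)))>0
    def sel(M,a,b): return M&(C[...,2]>a)&(C[...,2]<b)
    print(cam,"stand",rect(C[sel(M,.046,.064)][:,:2]))
    for r in models.masks_of(cam,"key_a")[:4]:
        P=C[r["mask"]]; T=P[P[:,2]>.085]
        print(" key",round(r["p"],2),r["point"],r["mask"].sum(),"zmax",np.nanpercentile(P[:,2],[90,98]),rect(T[:,:2]) if len(T)>4 else "")
    for n,a,b in (("lock",.074,.086),("cup",.064,.080),("latch",.074,.086)):
        r=models.masks_of(cam,n)
        if r:
            S=sel(r[0]["mask"],a,b); print(n,round(r[0]["p"],2),r[0]["point"],rect(C[S][:,:2]) if S.sum()>4 else "", S.sum())
im=cv2.imread("pics/top0.png")
a=cv2.resize(im[225:290,145:245],None,fx=5,fy=5,interpolation=cv2.INTER_CUBIC)
b=cv2.resize(im[210:270,300:360],None,fx=5,fy=5,interpolation=cv2.INTER_CUBIC)
o=np.zeros((330,800,3),np.uint8); o[:325,:500]=a; o[:300,500:800]=b
cv2.imwrite("pics/crop1.png",o)
im=cv2.imread("pics/side0.png"); cv2.imwrite("pics/crop2.png",cv2.resize(im[230:360,280:380],None,fx=4.5,fy=4.5,interpolation=cv2.INTER_CUBIC))
E
```

```text
top stand (array([476.9, 226.9]), array([235.4,  61.8]), -72.3)
 key 0.65 [188.6, 257.1] 91 zmax [0.11569778 0.11853786] (array([477.1, 223.9]), array([45.2, 10.5]), -74.0)
 key 0.57 [213.1, 249.0] 150 zmax [0.12912243 0.1324262 ] (array([497.9, 156.5]), array([61.5, 10.6]), -70.6)
lock 0.74 [334.8, 207.0] (array([ 591.9, -185.4]), array([262.6, 106.2]), -11.8) 1219
cup 0.79 [390.4, 260.7] (array([ 444.2, -359.8]), array([73.9, 70.8]), -84.8) 152
latch 0.65 [333.1, 239.6] (array([ 533. , -169.3]), array([92.4, 49.5]), -1.1) 205Traceback (most recent call last):
  File "<stdin>", line 5, in <module>
IndexError: list index out of range
```

Run:
```python
from h import *
im,d=vision.grab_frame("top"); C=cloud("top",d)
v,u=np.indices(d.shape)
k=C[(C[...,2]>.085)&(u>145)&(u<245)&(v>225)&(v<290)]
for c in ((498.8,158.3),(477,227),(455,295.5)):
    P=k[np.hypot(*(k[:,:2]*1000-c).T)<36]; print("key",c,len(P),rect(P[:,:2]),np.percentile(P[:,2],[50,80,95]))
S=(C[...,2]>.073)&(C[...,2]<.09)&(u>300)&(u<360)&(v>215)&(v<270)
L=C[S]; print("lock",len(L),rect(L[:,:2]),np.median(L[:,2]))
S=(C[...,2]>.048)&(C[...,2]<.066)&(u>300)&(u<375)&(v>155)&(v<230); print("lid",rect(C[S][:,:2]),np.median(C[S][:,2]))
S=(C[...,2]>.061)&(C[...,2]<.084)&(u>375)&(u<415)&(v>240)&(v<285); print("cup",rect(C[S][:,:2]),np.median(C[S][:,2]))
S=(C[...,2]>.046)&(C[...,2]<.066)&(u>145)&(u<245)&(v>225)&(v<290); print("stand",rect(C[S][:,:2]),np.median(C[S][:,2]))
print("table",np.median(C[280:320,100:230,2]))
a=cv2.resize(im[225:290,145:245],None,fx=5,fy=5,interpolation=cv2.INTER_CUBIC)
b=cv2.resize(im[210:270,300:360],None,fx=5,fy=5,interpolation=cv2.INTER_CUBIC)
o=np.zeros((330,800,3),np.uint8); o[:325,:500]=a; o[:300,500:800]=b
cv2.imwrite("pics/crop1.png",o)
s=cv2.imread("pics/side0.png"); o=np.zeros((590,800,3),np.uint8); o[:585,:450]=cv2.resize(s[230:360,280:380],None,fx=4.5,fy=4.5,interpolation=cv2.INTER_CUBIC)
o[:350,450:]=cv2.resize(s[165:235,275:345],None,fx=5,fy=5,interpolation=cv2.INTER_CUBIC)
cv2.imwrite("pics/crop2.png",o)
```

```text
key (498.8, 158.3) 110 (array([498.1, 156.4]), array([61.2, 10.4]), -71.7) [0.12450183 0.1282514  0.13220839]
key (477, 227) 77 (array([476.9, 225.6]), array([47.5, 10.3]), -73.3) [0.11039223 0.11512919 0.11784282]
key (455, 295.5) 71 (array([455. , 294.3]), array([44.5, 10.7]), -70.3) [0.11084051 0.11484816 0.11687246]
lock 1154 (array([ 520.1, -170.7]), array([115.8, 101.4]), -12.0) 0.08143577449689665
lid (array([ 639.3, -195.5]), array([186.9, 170.6]), -12.0) 0.05735276314453497
cup (array([ 444.2, -359.8]), array([74.5, 70.7]), -85.0) 0.07220156992604287
stand (array([476.8, 226.5]), array([234.8,  62. ]), -72.3) 0.05789694149255509
table nan
```

View pics/crop1.png

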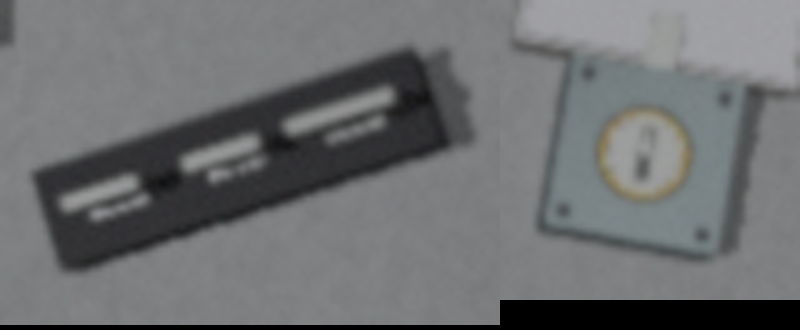

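View pics/crop2.png

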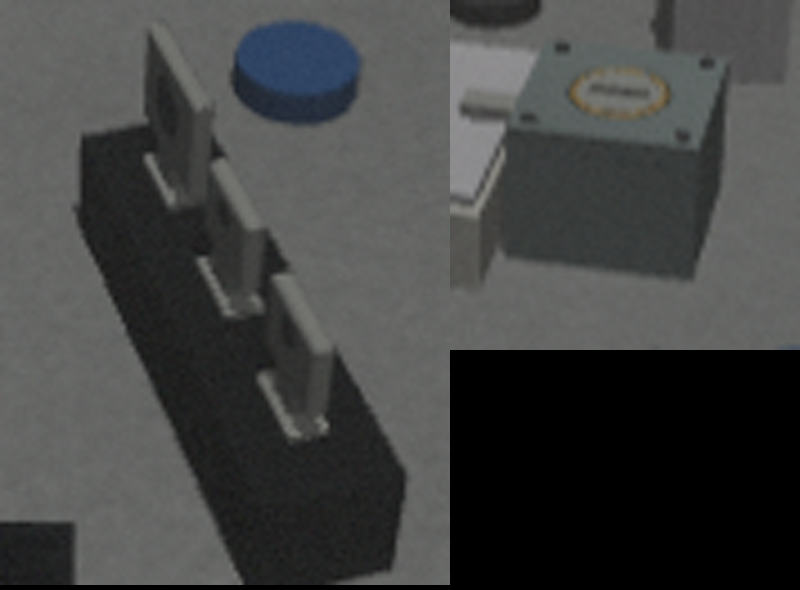

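The crops confirm that the big key is in the right-hand slot (crop pixel 340,110). The small keys are in the middle and left slots, all seated, and the plug's orange ring is at crop (644,153). I'll refine the plug position with both cameras.

Run:
```python
from h import *
for cam,(r0,r1,c0,c1) in (("top",(210,270,300,360)),("side",(165,235,275,345))):
    ms=[]
    im=np.mean([vision.grab_frame(cam)[0].astype(float) for _ in range(4)],0)
    s=im[r0:r1,c0:c1]; y=(s[...,2]-s[...,0])
    v,u=np.where(y>18); W=plane(cam,np.c_[u+c0,v+r0],.08)
    E=cv2.fitEllipse(np.float32(W[:,:2]*1000)); print(cam,len(u),y.max(),"ring",E, W[:,:2].mean(0)*1000)
    # slot: dark pixels within r<18mm of centre
    v,u=np.indices(s.shape[:2]); W=plane(cam,np.c_[u.ravel()+c0,v.ravel()+r0],.08)[:,:2]*1000; c=np.array(E[0])
    g=s.mean(2).ravel(); k=np.hypot(*(W-c).T)<19; w=np.clip(np.percentile(g[k],60)-g[k]-8,0,None); Q=W[k]
    m=(w[:,None]*Q).sum(0)/w.sum(); cov=((Q-m).T*w)@(Q-m)/w.sum(); ev,V=np.linalg.eigh(cov)
    print(" slot",m,np.sqrt(ev),np.degrees(np.arctan2(V[1,1],V[0,1])))
im,d=vision.grab_frame("top"); C=cloud("top",d); v,u=np.indices(d.shape)
S=(C[...,2]>.073)&(C[...,2]<.09)&(u>300)&(u<360)&(v>215)&(v<270); L=C[S][:,:2]*1000
a=np.radians(-12); R=np.array([[np.cos(a),-np.sin(a)],[np.sin(a),np.cos(a)]]); q=L@R
print("hous y",np.percentile(q[:,1],[.5,99.5]),"x-",np.percentile(q[:,0],[.5]))
ce=np.array([np.percentile(q[:,0],.5)+50,np.percentile(q[:,1],[.5,99.5]).mean()]); print("centre",R@ce)
# feasibility of joint7 through task
s=get_state(); print(s["time"])
def down(yaw): return (Rn.from_euler("z",yaw)*Rn.from_quat([1,0,0,0])).as_quat(scalar_first=True)
for nm,p,yaw in (("mid",(.477,.226,.08),-72.3),("left",(.455,.295,.08),-72.3),("lock0",(.53,-.17,.12),-12),("lock1.4",(.53,-.17,.12),-12-86),("cup",(.444,-.36,.12),-85)):
    for f in (-180,0,180):
        j=ctrl.ik(np.array(p),down(np.radians(yaw+f))); print(nm,yaw+f,None if j is None else np.round(j,2))
```

```text
top 88 45.25 ring ((511.52545166015625, -168.63893127441406), (47.93507766723633, 48.36345291137695), 78.04185485839844) [ 510.81177359 -167.94739073]
 slot [ 507.2850308 -168.3520202] [2.43163598 8.4466807 ] 165.9373441023198
side 55 47.25 ring ((509.5278625488281, -164.89682006835938), (47.85335159301758, 48.52528381347656), 31.66918182373047) [ 509.29385793 -159.14607596]
 slot [ 509.83348459 -166.50219336] [2.55236042 8.88126231] 166.68652128405316
hous y [-108.17793721   -8.64001398] x- [486.65151162]
centre [ 512.78047964 -168.7087225 ]
1.6
mid -252.3 [ 0.15  0.74 -1.05  1.94  0.8   0.95 -0.99]
mid -72.3 [ 0.22  0.83 -1.23  1.94  0.91  1.07  2.03]
mid 107.7 [ 0.15  0.74 -1.05  1.94  0.8   0.95 -0.99]
left -252.3 [-0.09  0.67 -0.85  1.91  0.66  0.87 -0.97]
left -72.3 [ 0.07  0.85 -1.23  1.9   0.92  1.1   1.92]
left 107.7 [-0.09  0.67 -0.85  1.91  0.66  0.87 -0.97]
lock0 -192 [ 0.82  0.65 -0.89  1.83  0.61  0.97  1.02]
lock0 -12 [ 0.42  0.52 -0.24  1.83  0.16  0.81 -1.68]
lock0 168 [ 0.82  0.65 -0.89  1.83  0.61  0.97  1.02]
lock1.4 -278 [ 0.68  0.58 -0.64  1.83  0.43  0.88 -0.31]
lock1.4 -98 [-0.37  0.8   1.15  1.84 -0.84  1.08 -2.17]
lock1.4 82 [ 0.68  0.58 -0.64  1.83  0.43  0.88 -0.31]
cup -265 [ 0.99  0.58 -0.56  1.79  0.38  0.88  0.35]
cup -85 [ 0.53  0.54  0.17  1.8  -0.12  0.81 -2.29]
cup 95 [ 0.99  0.58 -0.56  1.79  0.38  0.88  0.35]
```

```bash
cat >> h.py <<'E'
def down(yaw): return (Rn.from_euler("z",yaw,degrees=True)*Rn.from_quat([1,0,0,0])).as_quat(scalar_first=True)
MID=np.array([.4769,.2260]); LEFT=np.array([.4550,.2945]); SY=107.7
LOCK=np.array([.5112,-.1678]); LY=166.3; CUP=np.array([.4442,-.3598])
ZG=.038+ctrl.pinch_z          # TCP height above key origin when gripped
def st(msg=""):
    s=get_state(); print(msg,"t%.2f"%s["time"],"tcp",np.round(s["tcp_pos"]*1000,1),"F",np.round(s["contact_force"],1),"M",np.round(s["wrist_torque"],2),"w%.4f g%.0f"%(s["width"],s["gripper_force"])); return s
def to(xy,z,v=.15): ctrl.movel(np.array([xy[0],xy[1],z]),max_speed=v)
def pick(xy,grip=70):
    ctrl.movep(np.array([*xy,.20]),down(SY)); st("over"); to(xy,.056+ZG,.2); st("at")
    ctrl.close_gripper(grip); st("closed"); to(xy,.215,.25); st("up")
E
python3 - <<'E'
from h import *
pick(MID)
im=vision.grab_frame("side")[0]; cv2.imwrite("pics/s1.png",cv2.resize(im[100:360,200:460],None,fx=2.2,fy=2.2))
E
```

```text
over t4.66 tcp [477.4 225.2 199.8] F [-0.1 -0.4  0.4] M [ 0.01 -0.05 -0.01] w0.0855 g0
at t5.43 tcp [477.2 226.6  76.1] F [ 0.4  0.1 -0.2] M [0.05 0.02 0.02] w0.0855 g0
closed t6.11 tcp [476.7 225.9  75.4] F [-1.1  0.1  2. ] M [-0.18  0.32 -0.06] w0.0094 g69
up t6.82 tcp [476.7 225.  213.7] F [ 0.7  0.4 -2.2] M [-0.02  0.    0.02] w0.0092 g69
```

View pics/s1.png

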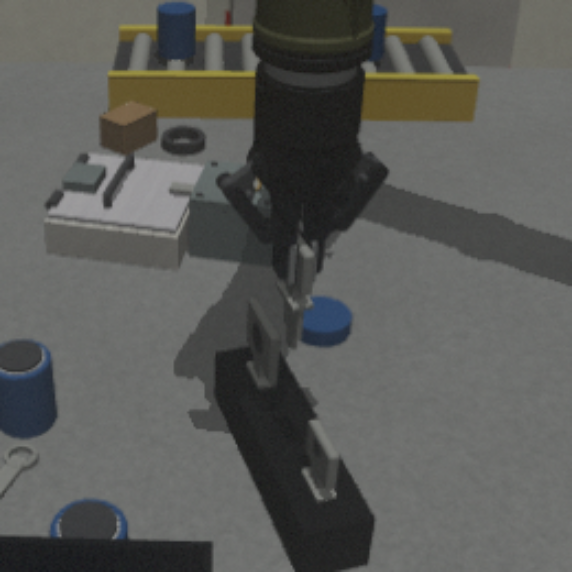

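The middle key is held upright and clear of the stand, at crop pixel (297,295). Now I'll move to the lock and insert it with force feedback.

```bash
cat >> h.py <<'E'
def F(n=3):
    f=[]
    for _ in range(n): ctrl.pause(.02); f.append(get_state()["contact_force"])
    return np.mean(f,0)
def lower(xy,z0,z1,f0,step=.002,lim=7,v=.04):
    """step down; return (reached, z). Stop when the upward force exceeds lim."""
    z=z0
    while z>z1+1e-6:
        z=max(z-step,z1); to(xy,z,v); f=F()-f0
        if f[2]>lim: return False,z,f
    return True,z,f
def insert(xy,yaw,ztop,f0):
    """key tip over slot whose top face is at ztop. y search with the core, then x search with the blade."""
    ex=np.array([np.cos(np.radians(yaw)),np.sin(np.radians(yaw))]); ey=np.array([-ex[1],ex[0]])
    zt=ztop+.047+ZG; xy=np.array(xy); T0=get_state()["time"]
    to(xy,zt+.0015,.15)
    def search(e,za,zb,lim):
        nonlocal xy
        for k in (0,1.5,-1.5,3,-3,4.5,-4.5):
            c=xy+e*k/1000
            to(c,za,.1); ok,z,f=lower(c,za,zb,f0); print("  try",k,ok,round(z*1000,1),np.round(f,1),"t%.1f"%get_state()["time"])
            if ok: xy=c; return True
        to(xy,za,.1); return False
    if not search(ey,zt+.0015,zt-.0045,7): return None
    if not search(ex,zt-.0045,zt-.0105,7): return None
    ok,z,f=lower(xy,zt-.0105,ztop+ZG,f0,step=.006,lim=15,v=.06); st(f"  seated {ok} {z*1000:.1f} f {np.round(f,1)}")
    return xy
E
python3 - <<'E'
from h import *
ctrl.movep(np.array([*LOCK,.20]),down(LY)); ctrl.pause(.2); f0=F(); st("lock above"); np.save("f0.npy",f0)
xy=insert(LOCK,LY,.080,f0); print(xy)
if xy is not None: np.save("xy.npy",xy)
E
```

```text
lock above t8.70 tcp [ 511.4 -167.1  200.1] F [ 0.4 -0.1 -2. ] M [-0.02  0.02  0.01] w0.0093 g69
  try 0 False 143.8 [-4.6 -0.7 18.9] t10.1
  try 1.5 True 141.8 [-0.9  0.1 -0.1] t11.2
  try 0 True 135.8 [-0.9  0.1  0. ] t12.3
  seated True 99.3 f [-2.  -0.3  3. ] t14.45 tcp [ 511.  -169.2   99.4] F [-0.6 -0.2  1.4] M [-0.03  0.28  0.05] w0.0094 g70
[ 0.51084474 -0.16925732]
```

```bash
cat >> h.py <<'E'
def turn(xy,y0,y1,step=6,mlim=.5,z=.0995):
    """turn the held key from yaw y0 to y1 (deg); stop on moment. Follow lateral force gently."""
    y=y0; m0=get_state()["wrist_torque"][2]; s=np.sign(y1-y0); xy=np.array(xy)
    while abs(y-y1)>1e-6:
        y=y+s*min(step,abs(y1-y)); ctrl.movel(np.array([*xy,z]),down(y),max_speed=.15); ctrl.pause(.03); g=get_state()
        m=g["wrist_torque"][2]-m0; f=g["contact_force"]
        print("  yaw %.1f M %.2f F %s t%.1f"%(y,m,np.round(f,1),g["time"]))
        if abs(m)>mlim: break
    return y
E
python3 - <<'E'
from h import *
xy=np.load("xy.npy"); y=turn(xy,LY,LY-94,step=6); st(); print(y)
open("yaw","w").write(str(y))
E
```

```text
yaw 160.3 M 0.00 F [-0.  -1.8 -2.3] t14.7
  yaw 154.3 M -0.06 F [-0.6 -1.6 -1.5] t15.0
  yaw 148.3 M -0.05 F [-2.5 -4.1  0.2] t15.3
  yaw 142.3 M 0.21 F [-3.2 -5.   1.4] t15.6
  yaw 136.3 M 0.91 F [-2.4 -5.8  1.2] t15.9
 t15.91 tcp [ 510.1 -170.2   99.4] F [-2.4 -5.8  1.2] M [-1.33  0.75  0.96] w0.0091 g72
136.3
```

It jams at about 0.45 rad, so this is the wrong key. I'll turn it back, draw it and return it to the stand, then take the other.

```bash
cat >> h.py <<'E'
def putback(xy,f0):
    ctrl.movep(np.array([*xy,.20]),down(SY)); c=insert(xy,SY,.056,f0); return c
E
python3 - <<'E'
from h import *
xy=np.load("xy.npy"); f0=np.load("f0.npy"); y=float(open("yaw").read())
y=turn(xy,y,172,step=9,mlim=1.5); turn(xy,y,168.5,step=6,mlim=1.5)
to(xy,.115,.06); s=st("drawing")
if abs(s["contact_force"][2]-f0[2])<12:
    to(xy,.20,.25); s=st("out")
    c=putback(MID,f0); print(c)
    if c is not None:
        ctrl.ungrasp(); st("open"); to(c,.14,.2); im=vision.grab_frame("side")[0]; cv2.imwrite("pics/s2.png",cv2.resize(im[100:360,200:460],None,fx=2.2,fy=2.2))
E
```

```text
yaw 145.3 M -0.79 F [-2.6 -4.1  0.9] t16.2
  yaw 154.3 M -1.04 F [-3.3 -3.8  0.3] t16.6
  yaw 163.3 M -1.04 F [-3.2 -3.8  1.1] t16.9
  yaw 172.0 M -1.03 F [-3.4 -4.5  1.2] t17.3
  yaw 168.5 M 0.05 F [-2.2 -3.  -1. ] t17.6
drawing t17.96 tcp [ 511.1 -169.1  115.7] F [-2.  -0.6  0.4] M [-0.48  0.59  0.01] w0.0091 g70
out t18.45 tcp [ 511.4 -168.8  200.5] F [-0.2  0.6 -3.2] M [-0.01  0.02  0.01] w0.0093 g69
  try 0 True 117.8 [-0.6 -0.  -0.3] t21.7
  try 0 True 111.8 [-0.7  0.1  0.7] t22.9
  seated True 75.3 f [-0.2 -0.2  2.4] t24.98 tcp [477.  226.   75.4] F [ 0.  -0.6 -0. ] M [-0.12  0.07  0.01] w0.0094 g70
[0.4769 0.226 ]
open t25.71 tcp [476.9 226.   75.3] F [-0.1 -0.5 -0.1] M [-0.05 -0.04 -0.03] w0.0858 g0
```

Run:
```python
from h import *
xy=np.load("xy.npy")
to(MID,.17,.25); pick(LEFT)
ctrl.movep(np.array([*xy,.20]),down(167)); ctrl.pause(.2); f0=F(); np.save("f0b.npy",f0)
c=insert(xy,167,.080,f0); print(c)
if c is not None:
    np.save("xyb.npy",c); y=turn(c,167,167-92,step=6,mlim=.6); st("end"); open("yaw","w").write(str(y))
```

```text
over t26.91 tcp [454.  295.5 199.2] F [ 0.4  0.  -0.2] M [-0.02 -0.01  0.02] w0.0855 g0
at t27.68 tcp [455.4 294.4  75.7] F [-0.6 -0.4  0.8] M [ 0.01 -0.01  0.03] w0.0851 g0
closed t28.36 tcp [454.9 294.4  75.3] F [-0.9 -0.   1.5] M [-0.13  0.15 -0.01] w0.0089 g69
up t29.07 tcp [454.7 293.6 213.8] F [ 0.3 -0.3 -2.2] M [ 0.01  0.02 -0.03] w0.0091 g69
  try 0 True 141.8 [-0.6 -0.3 -0.2] t32.7
  try 0 True 135.8 [-0.6 -0.7 -0.3] t33.8
  seated True 99.3 f [-1.2 -0.2  1.4] t35.92 tcp [ 510.9 -169.2   99.3] F [-1.  -0.7  0. ] M [0.08 0.21 0.03] w0.0093 g69
[ 0.51084474 -0.16925732]
  yaw 161.0 M -0.05 F [-0.6 -1.1 -2. ] t36.2
  yaw 155.0 M 0.01 F [-0.2 -2.  -1.9] t36.5
  yaw 149.0 M -0.03 F [-0.5 -3.2 -2.6] t36.8
  yaw 143.0 M 0.06 F [-0.9 -3.  -1.8] t37.1
  yaw 137.0 M -0.01 F [-0.6 -5.7 -1.8] t37.4
  yaw 131.0 M -0.04 F [-1.6 -4.9 -1.4] t37.7
  yaw 125.0 M 0.01 F [-1.1 -5.1 -0.6] t38.0
  yaw 119.0 M 0.02 F [-2.4 -4.   0. ] t38.3
  yaw 113.0 M 0.03 F [-2.8 -3.3 -0.8] t38.5
  yaw 107.0 M 0.03 F [-4.4 -4.   0.5] t38.8
  yaw 101.0 M -0.01 F [-4.  -4.3  0.5] t39.1
  yaw 95.0 M 0.01 F [-3.8 -2.4  0.2] t39.4
  yaw 89.0 M -0.06 F [-4.8 -2.8 -0.1] t39.7
  yaw 83.0 M 0.03 F [-4.9 -2.8  0.9] t40.0
  yaw 77.0 M 0.80 F [-7.1 -2.   3.2] t40.3
end t40.30 tcp [ 509.7 -168.8   99.3] F [-7.1 -2.   3.2] M [-0.59  1.62  0.83] w0.0092 g70
```

View pics/s2.png

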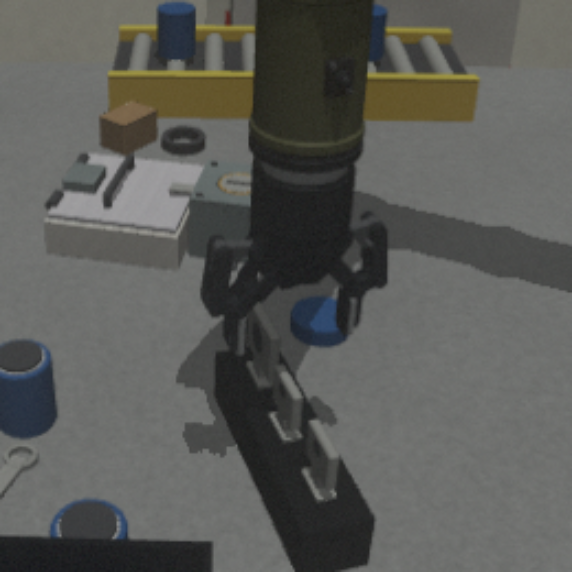

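The key reached the stop (moment rises at yaw 77°, or 1.4 rad plus play). I'll ease the turn, draw the key and place it in the box.

Run:
```python
from h import *
xy=np.load("xyb.npy"); f0=np.load("f0b.npy"); y=float(open("yaw").read())
turn(xy,y,84,step=4,mlim=2); st("eased")
to(xy,.115,.06); s=st("drawing")
if abs(s["contact_force"][2]-f0[2])<12:
    to(xy,.21,.25); st("out")
    ctrl.movep(np.array([*CUP,.20]),down(95)); st("cup above")
    ok=lower(CUP,.14,.077,f0,step=.02,lim=10,v=.1); s=st(str(ok))
    if ok[0]:
        ctrl.ungrasp(); ctrl.pause(.2); to(CUP,.2,.2); ctrl.movep(np.array([.40,.03,.30]),down(95)); st("away")
        for c in ("top","side"):
            im,d=vision.grab_frame(c); cv2.imwrite(f"pics/{c}9.png",im); np.save(f"pics/{c}9d.npy",d)
a=cv2.imread("pics/top9.png"); b=cv2.imread("pics/side9.png"); o=np.zeros((600,800,3),np.uint8)
o[:600,:400]=cv2.resize(b[130:370,220:380],(400,600)); o[:300,400:]=cv2.resize(a[170:290,300:420],(400,300)); o[300:,400:]=cv2.resize(a[215:295,145:245],(400,300))
cv2.imwrite("pics/end1.png",o)
```

```text
yaw 81.0 M -0.73 F [-6.4 -1.9  2.9] t40.6
  yaw 84.0 M -0.76 F [-4.5 -1.   0.4] t40.9
eased t40.87 tcp [ 510.4 -168.8   99.3] F [-4.5 -1.   0.4] M [-0.33  1.29  0.06] w0.0092 g69
drawing t41.27 tcp [ 510.6 -168.6  116. ] F [-5.5  0.4  2.3] M [0.12 1.6  0.05] w0.0090 g69
out t41.81 tcp [ 512.  -169.   211.1] F [-0.7  0.6 -1.7] M [-0.01 -0.02  0.04] w0.0093 g69
cup above t42.63 tcp [ 444.2 -359.   199. ] F [-0.1  0.4 -1.7] M [ 0.05 -0.   -0.03] w0.0092 g69
(True, 0.077, array([-0.16882344,  0.63433145, -0.67736885])) t44.73 tcp [ 444.3 -359.9   77.2] F [-0.3  1.1 -1.9] M [ 0.02 -0.04  0.03] w0.0092 g69
away t47.92 tcp [400.4  28.8 299.7] F [-0.3 -0.4  0.4] M [ 0.04 -0.01  0.03] w0.0853 g0
```

View pics/end1.png

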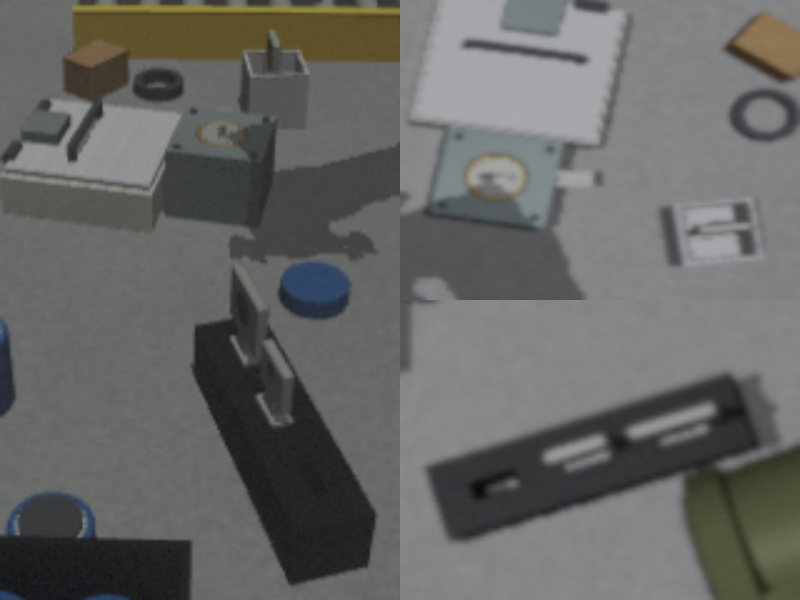

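The picture shows the key in the box (725,228), the tongue turned out to the right (578,180), and two keys standing seated. A numeric check follows, then I'll hand in.

Run:
```python
from h import *
d=np.load("pics/top9d.npy"); C=cloud("top",d); v,u=np.indices(d.shape)
k=C[(C[...,2]>.085)&(u>145)&(u<245)&(v>225)&(v<290)]
for c in ((498.8,158.3),(477,227)):
    P=k[np.hypot(*(k[:,:2]*1000-c).T)<36]; print("key",rect(P[:,:2]),np.percentile(P[:,2],[50,80,95]))
# tongue: raised points on the -y side of the housing
a=np.radians(-12); R=np.array([[np.cos(a),-np.sin(a)],[np.sin(a),np.cos(a)]])
q=(C[...,:2]*1000-np.array([511,-168.8]))@R; S=(C[...,2]>.03)&(C[...,2]<.1)&(q[...,1]<-54)&(q[...,1]>-95)&(abs(q[...,0])<45)
m=np.median(q[S],0); print(S.sum(),m,"latch rad",np.arctan2(-m[1],m[0]),np.median(C[S][:,2]))
st()
```

```text
key (array([498.4, 156.7]), array([61.7, 10.7]), -71.3) [0.12403209 0.12797048 0.13121653]
key (array([479.6, 225.9]), array([45.4, 10.9]), -73.2) [0.11130852 0.11476305 0.11746308]
62 [ 13.73364118 -68.76663884] latch rad 1.3736760524042642 0.06681855295331351
 t48.02 tcp [400.4  28.9 299.6] F [-0.9  0.1  0.5] M [ 0.   -0.02 -0.01] w0.0855 g0
```

```bash
python3 -c "
from station import ticket
print(ticket.close_job())"
```

```text
the job is handed in; nothing more can be done
None
```

The job is handed in at about 48 s: the key from the left slot opened the lock and now stands blade down in the aluminium box, the latch is left open (measured about 1.37 rad, stop at 1.4), and the wrong key and the big key stand fully home in the stand.

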